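Count one row of sieving balls off the tray into the pan

TASK

Count the front row of three balls out of the aluminium counting tray into the steel pan: take the tray by its upright grip, lower it, already tipped forward a little, until its front end rests gently on the pan's rim, then tip it further there until the front row, and only that row, rolls over the low front lip into the pan. Then stand the tray level on the bench again and let go, the other six balls still in their rows. Leave the pan where it stands and the other things alone.

Things in the scene. Friction and masses are not known exactly. Their poses are not given: they have to be found in the camera images.
- tray: aluminium counting tray, 102 x 88 mm, 0.15-0.31 kg plus nine balls in three cross rows of three. Origin: on the flat underside; z up, low front lip at -x (starts within 0.6 rad of facing the robot), upright grip at +x. Floor 3 mm thick, x -45 to +57 mm, y +-44. Ball centres near x = -31 (front), -3 (middle), +23 mm (back). Side walls 17 mm high; back wall 19 mm high at x = +37.5
- tray_grip (a point): point to grip: upright plate with black rubber sleeve, 8 mm thick along the tray's x, 50 mm wide along y, at tray x = 52 mm; the sleeve reaches from 31 to 77 mm above the tray's underside, this point 58 mm above it. 10 mm free between back wall and sleeve; ball tops are 27 mm above the underside
- tray_lip (a point): middle of the top of the tray's front lip: tray x = -44 mm, 5.2 mm above the underside, only 2.2 mm above the floor. Tipped slowly, front balls roll over it at about 35 deg of forward tip
- tray_rib (a point): middle of the top of the cross rib in front of the middle row: tray x = -17 mm, 5 mm above the floor; a like rib at x = +11 mm holds the back row. Balls roll over a rib at about 54 deg of forward tip
- pan: the open steel drying pan, square, loose, 0.5 kg; origin: centre of its underside, z up. Upright thin walls all round, 40 mm high and 3 mm thick: outer faces at x = -96 and +93 mm, y = -94 and +94 mm; floor 2 mm thick. Its +x wall is the one farthest from the robot (pan within 0.35 rad of square to the robot)
- brush: bystander: sieve brush with a light wooden handle, 31 x 175 x 31 mm, lying along its y; origin under its middle
- marker: bystander: felt marker, 18 x 137 x 19 mm, lying along its y; origin under its middle
- screwdriver: bystander: screwdriver, 25 x 206 x 24 mm, lying along its y; origin under its middle
- front_ball_0_center (a point): centre of a plain grey ball of 24 mm diameter, 12 g, in the front row of the tray (right one as seen from the robot)
- front_ball_1_center (a point): centre of a plain grey ball of 24 mm diameter, 12 g, in the front row of the tray (middle one as seen from the robot)
- front_ball_2_center (a point): centre of a plain grey ball of 24 mm diameter, 12 g, in the front row of the tray (left one as seen from the robot)
- middle_ball_0_center (a point): centre of a plain grey ball of 24 mm diameter, 12 g, in the middle row of the tray (right one as seen from the robot)
- middle_ball_1_center (a point): centre of a plain grey ball of 24 mm diameter, 12 g, in the middle row of the tray (middle one as seen from the robot)
- middle_ball_2_center (a point): centre of a plain grey ball of 24 mm diameter, 12 g, in the middle row of the tray (left one as seen from the robot)
- back_ball_0_center (a point): centre of a plain grey ball of 24 mm diameter, 12 g, in the back row of the tray (right one as seen from the robot)
- back_ball_1_center (a point): centre of a plain grey ball of 24 mm diameter, 12 g, in the back row of the tray (middle one as seen from the robot)
- back_ball_2_center (a point): centre of a plain grey ball of 24 mm diameter, 12 g, in the back row of the tray (left one as seen from the robot)

How it is judged:
On the way, in this order (a step that is already met when the one before it is completed fails the run):
1. the tray, tipped forward by more than 0.15 rad, touches the pan with all nine balls still in their rows (contact force between tray and pan above 0.2 N and angle between tray's own z axis and vertical above 0.15 rad and x of front_ball_0_center in the frame of tray between -0.044 and -0.017 m and y of front_ball_0_center in the frame of tray between -0.044 and 0.044 m and z of front_ball_0_center in the frame of tray between 0.008 and 0.022 m and x of front_ball_1_center in the frame of tray between -0.044 and -0.017 m and y of front_ball_1_center in the frame of tray between -0.044 and 0.044 m and z of front_ball_1_center in the frame of tray between 0.008 and 0.022 m and x of front_ball_2_center in the frame of tray between -0.044 and -0.017 m and y of front_ball_2_center in the frame of tray between -0.044 and 0.044 m and z of front_ball_2_center in the frame of tray between 0.008 and 0.022 m and x of middle_ball_0_center in the frame of tray between -0.017 and 0.011 m and y of middle_ball_0_center in the frame of tray between -0.044 and 0.044 m and z of middle_ball_0_center in the frame of tray between 0.008 and 0.022 m and x of middle_ball_1_center in the frame of tray between -0.017 and 0.011 m and y of middle_ball_1_center in the frame of tray between -0.044 and 0.044 m and z of middle_ball_1_center in the frame of tray between 0.008 and 0.022 m and x of middle_ball_2_center in the frame of tray between -0.017 and 0.011 m and y of middle_ball_2_center in the frame of tray between -0.044 and 0.044 m and z of middle_ball_2_center in the frame of tray between 0.008 and 0.022 m and x of back_ball_0_center in the frame of tray between 0.011 and 0.04 m and y of back_ball_0_center in the frame of tray between -0.044 and 0.044 m and z of back_ball_0_center in the frame of tray between 0.008 and 0.022 m and x of back_ball_1_center in the frame of tray between 0.011 and 0.04 m and y of back_ball_1_center in the frame of tray between -0.044 and 0.044 m and z of back_ball_1_center in the frame of tray between 0.008 and 0.022 m and x of back_ball_2_center in the frame of tray between 0.011 and 0.04 m and y of back_ball_2_center in the frame of tray between -0.044 and 0.044 m and z of back_ball_2_center in the frame of tray between 0.008 and 0.022 m), for 0.1 s.
2. the three front balls lie in the pan while the other six are in their rows (x of front_ball_0_center in the frame of pan between -0.095 and 0.092 m and y of front_ball_0_center in the frame of pan between -0.093 and 0.093 m and z of front_ball_0_center in the frame of pan between 0.005 and 0.032 m and x of front_ball_1_center in the frame of pan between -0.095 and 0.092 m and y of front_ball_1_center in the frame of pan between -0.093 and 0.093 m and z of front_ball_1_center in the frame of pan between 0.005 and 0.032 m and x of front_ball_2_center in the frame of pan between -0.095 and 0.092 m and y of front_ball_2_center in the frame of pan between -0.093 and 0.093 m and z of front_ball_2_center in the frame of pan between 0.005 and 0.032 m and x of middle_ball_0_center in the frame of tray between -0.017 and 0.011 m and y of middle_ball_0_center in the frame of tray between -0.044 and 0.044 m and z of middle_ball_0_center in the frame of tray between 0.008 and 0.022 m and x of middle_ball_1_center in the frame of tray between -0.017 and 0.011 m and y of middle_ball_1_center in the frame of tray between -0.044 and 0.044 m and z of middle_ball_1_center in the frame of tray between 0.008 and 0.022 m and x of middle_ball_2_center in the frame of tray between -0.017 and 0.011 m and y of middle_ball_2_center in the frame of tray between -0.044 and 0.044 m and z of middle_ball_2_center in the frame of tray between 0.008 and 0.022 m and x of back_ball_0_center in the frame of tray between 0.011 and 0.04 m and y of back_ball_0_center in the frame of tray between -0.044 and 0.044 m and z of back_ball_0_center in the frame of tray between 0.008 and 0.022 m and x of back_ball_1_center in the frame of tray between 0.011 and 0.04 m and y of back_ball_1_center in the frame of tray between -0.044 and 0.044 m and z of back_ball_1_center in the frame of tray between 0.008 and 0.022 m and x of back_ball_2_center in the frame of tray between 0.011 and 0.04 m and y of back_ball_2_center in the frame of tray between -0.044 and 0.044 m and z of back_ball_2_center in the frame of tray between 0.008 and 0.022 m), for 0.2 s.
At the end, for the whole second after the job is handed in: The three front-row balls are in the pan, the six others in their own rows of the tray; the tray stands on the bench (within 6 mm and 0.06 rad of flat), at rest and released; the pan stands flat (all of step 2 and angle between tray's own z axis and vertical below 0.06 rad and height (world z) of tray below 0.006 m and linear speed of tray below 0.02 m/s and angle between pan's own z axis and vertical below 0.05 rad and contact force between the fingers and tray below 0.05 N); the robot touches nothing.
It fails at once if the tray pressed on the pan with more than 25 N (contact force between tray and pan above 25 N).
It fails at once if the pan shifted by more than 25 mm (distance of pan from where it was at the start of the episode above 0.025 m).
It fails at once if a bystander shifted by more than 30 mm (distance of any of brush, marker, screwdriver from where it was at the start of the episode above 0.03 m).
It also fails if it takes over 64 s, if anything falls off the work surface, if the arm or the gripper's body presses on something with over 40 N, if the wrist force passes 120 N, or if a joint passes its speed limit or range.

ROBOT

A 6-joint arm with a two-finger parallel gripper is mounted at the origin on a cart in front of the work surface, level with it; the furniture and walls round the work are solid. World frame = base frame: x ahead of the robot, y to its left, z up, the work surface at z = 0. Lengths are in m, angles in rad, forces in N, time in s.
With the tool pointing down it reaches from about 0.25 to 0.775 m from the base axis. Payload 4 kg.
Tool frame: the origin (TCP) lies midway between the tips of the shut fingers; the grasp point (between the pads) lies 19 mm behind it; y points along the fingers, x is the direction in which the jaws open and shut, and the axes are right-handed (so a half turn about y gives the same grasp; the last joint's range is limited). The gripper opens to 94 mm and grips with 3 to 60 N. Pads are 16 mm wide; open, the fingers measure 119 mm over their backs; the gripper's body (75 mm by 177 mm) begins 78 mm behind the grasp point.
Start: joints at [1.045, 0.087, 1.371, -0, 1.684, -0.103], TCP at [0.226, 0.502, 0.206] pointing down, gripper open.
Joint ranges: [-3.1, 3.1], [-0.76, 2.03], [0.27, 2.55], [-1.08, 4.22], [0.17, 2.65], [-2.57, 2.57]. Speed limits (rad/s): [2.79, 2.79, 3.14, 3.14, 3.14, 3.14].

INTERFACE

Orientations are given as [roll, pitch, yaw] about the fixed x, y, z axes, in that order (R = Rz(yaw) Ry(pitch) Rx(roll)).
In Python, from bench import robot gives the robot as it stands.
- The arm moves only by the shell command python3 -m creep 'ROWS'. ROWS is JSON, a list of rows, each a list of 7 numbers: the shift along the tool's x, y, z in mm, then the turn, a rotation vector about the tool's x, y, z in degrees, then the closure in counts, from 0 (fully open) to 255 (shut). A call has 1 to 5 rows; each row is the pose to reach, as a shift and turn from the pose commanded when the call began, along the tool's axes at that moment; what a row does not reach only later rows make up. A row lasts 1/8 s, in which the tool goes at most 62.5 mm and 10.7 degrees, less where a joint would pass 70% of its speed; a pose out of reach is approached as far as the arm can. A call with a gripper value outside its range is refused whole. The fingers move at their own pace and stop on an object; the grip force is fixed at half the most. Time passes only in rows, so rows that repeat a pose let the fingers close. It gives the time, the measured TCP pose, the force and the opening at its end, in the units of the state.
- robot.get_obs(): the state, without advancing time (a new reading comes with each control period).
- robot.snapshot(name): name is "side" or "top"; returns a dict with "color" (420x560x3 uint8, blue, green, red), "fx", "fy", "cx", "cy" (pixels), "k1" (the pictures are not rectified: a ray, as slopes to the right and down, at radius r is drawn at 1 + k1 r^2 times it, then the intrinsics apply), "world_from_camera" (4x4, takes a point from camera to world coordinates). Camera axes: x right, y down, z forward; pixel columns grow to the right and rows downward; lengths in m; the calibration is good to about 2 mm. A picture is of the moment at which its call begins. There is no depth.
- robot.close_job(): hands the job in, once; it reports no verdict.
Trained networks look in the newest picture that a camera, given by its name, has taken for a name from the list of things; names that differ only in an ending like _2 or _b are one class to them, and where a whole thing is asked for, a point or a joint stands for the part that bears it (a point fixed in the world has none). Each returns a list of dicts, best first, with "p" (0 to 1); they miss things now and then, are a little off and sometimes report something else, mostly with a low value. They report only what shows in the picture. A call takes as long as a camera call.
- robot.spot_in(name, camera): "point" ([x, y, z] in m, in world coordinates, good to about 4 mm: the middle of the surface that is visible of it).
- robot.landmark_of(name, camera): "point" ([x, y, z] in m, in world coordinates, good to about 4 mm: a listed point, or the origin of a listed thing).
The state is a dict: "time": time; "joint_positions": joint angles; "qvel": joint speeds; "joint_torque": joint torques, N m; "tool_pos": TCP position; "ee_rot": TCP orientation; "wrist_force": force on the tool from outside, world axes, zero at the start; "wrist_torque": the same for the moment, N m; "width": finger opening in m.
Only numpy, scipy, OpenCV 4.12 (cv2) and the standard library are available. Lean on these libraries where they do the work, as an engineer would, in place of code of your own. Each camera call takes 0.05 s, during which the arm holds its last target.

## Working session

There is one attempt and no reset: what is moved stays moved. The work goes in short steps, Python scripts to look and compute and a shell command to move; the robot and the scene stay as the last step left them, time stands still between calls to the robot, and variables do not carry over. Pictures are saved under pics/ and viewed, and the job is handed in when it is done.

```bash
ls; mkdir -p pics; cat > h.py <<'E'
import numpy as np, cv2
from bench import robot
from scipy.spatial.transform import Rotation as R
def snap(cam,fn):
    s=robot.snapshot(cam); cv2.imwrite('pics/'+fn,s['color']); return s
def pix(s,P):
    T=np.linalg.inv(s['world_from_camera']); p=T[:3,:3]@np.array(P)+T[:3,3]
    a=p[:2]/p[2]; a=a*(1+s['k1']*(a@a)); return np.array([s['fx']*a[0]+s['cx'],s['fy']*a[1]+s['cy']])
def ray(s,uv,z):
    d=np.array([(uv[0]-s['cx'])/s['fx'],(uv[1]-s['cy'])/s['fy']]); a=d.copy()
    for _ in range(30): a=d/(1+s['k1']*(a@a))
    W=s['world_from_camera']; v=W[:3,:3]@np.array([a[0],a[1],1]); o=W[:3,3]
    return o+v*(z-o[2])/v[2]
E
python3 - <<'E'
from h import *
o=robot.get_obs(); print(o)
for c in('top','side'):
    s=snap(c,c+'0.png'); print(c,s['world_from_camera'],s['fx'],s['k1'])
    for n in ['tray','tray_grip','tray_lip','tray_rib','pan','brush','marker','screwdriver','front_ball_0_center','middle_ball_0_center','back_ball_0_center']:
        for d in robot.landmark_of(n,c)[:4]: print(c,n,np.round(d['point'],4),round(d['p'],2),np.round(pix(s,d['point'])))
E
```

```text
pics
{'time': 0.0, 'joint_positions': array([ 1.04493603e+00,  8.79299488e-02,  1.37221624e+00,  3.33550183e-06,
        1.68359632e+00, -1.03108635e-01]), 'qvel': array([ 0.00015657, -0.00016547,  0.0003981 ,  0.00036069,  0.00051871,
       -0.00019742]), 'joint_torque': array([ 3.62058163e-04, -3.40170908e+01, -3.02434623e+01,  7.19301123e-02,
        3.28040973e-02, -1.65410884e-04]), 'tool_pos': array([0.22538535, 0.5011089 , 0.20433715]), 'ee_rot': array([-1.57057175,  0.0021381 ,  1.14804528]), 'wrist_force': array([-0.16913014,  0.22630334, -0.37185077]), 'wrist_torque': array([-0.01487857, -0.00376143,  0.06332222]), 'width': 0.0937394369829726}
top [[-0.01133185 -0.99110547  0.13259536  0.41160001]
 [-0.99991646  0.01205616  0.00466096  0.01016615]
 [-0.0062181  -0.13253147 -0.99115929  1.21577988]
 [ 0.          0.          0.          1.        ]] 506.1141892680533 0.03473675536164498
top tray [ 5.101e-01  7.290e-02 -3.000e-04] 0.85 [254. 243.]
top tray [0.511  0.0476 0.0163] 0.46 [264. 242.]
top tray_grip [0.5641 0.0836 0.0574] 0.61 [248. 218.]
top tray_lip [0.4663 0.066
[... 1084 characters left out ...]
9 0.0726 0.0094] 0.85 [235. 237.]
side tray_lip [0.4945 0.0737 0.0081] 0.4 [244. 236.]
side tray_rib [0.4921 0.0712 0.0081] 0.88 [244. 237.]
side pan [ 0.4712 -0.2889  0.0015] 0.97 [281. 330.]
side brush [ 0.431   0.3326 -0.0015] 0.62 [200. 200.]
side marker [ 0.6731 -0.0478  0.0016] 0.53 [330. 250.]
side screwdriver [ 7.434e-01 -3.048e-01 -6.000e-04] 0.93 [410. 306.]
side front_ball_0_center [0.4813 0.0393 0.015 ] 0.37 [242. 241.]
side middle_ball_0_center [0.4831 0.0672 0.0154] 0.67 [240. 235.]
side middle_ball_0_center [0.513  0.0505 0.0166] 0.57 [254. 236.]
side middle_ball_0_center [ 0.4694 -0.2876  0.0044] 0.44 [280. 329.]
side back_ball_0_center [0.5388 0.0535 0.0108] 0.48 [264. 236.]
```

View pics/top0.png

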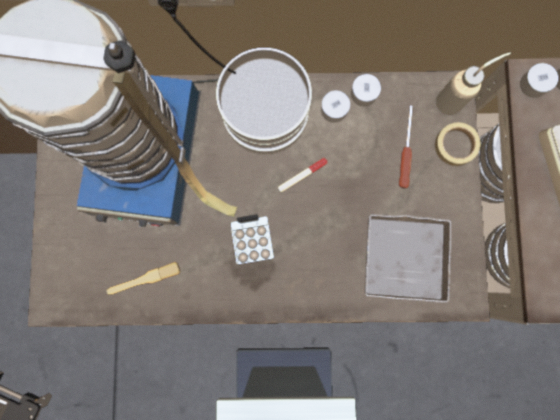

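View pics/side0.png

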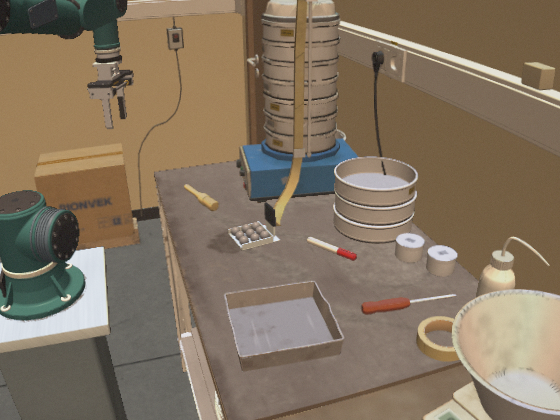

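```bash
python3 - <<'E'
from h import *
a=cv2.imread('pics/top0.png'); b=cv2.imread('pics/side0.png')
t=np.hstack([cv2.resize(a[190:280,210:290],(400,450),interpolation=cv2.INTER_CUBIC),cv2.resize(b[190:260,220:300],(400,350),interpolation=cv2.INTER_CUBIC).__class__(np.zeros(0)) if 0 else cv2.copyMakeBorder(cv2.resize(b[180:260,220:300],(400,400),interpolation=cv2.INTER_CUBIC),0,50,0,0,cv2.BORDER_CONSTANT)])
cv2.imwrite('pics/z0.png',t)
p=cv2.resize(a[205:310,355:460],(600,600),interpolation=cv2.INTER_CUBIC); cv2.imwrite('pics/z1.png',p)
E
```

```text
(no output)
```

View pics/z0.png

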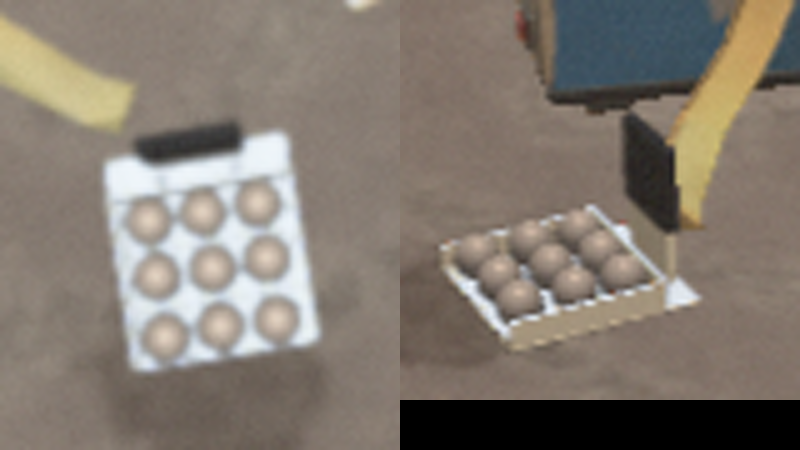

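View pics/z1.png

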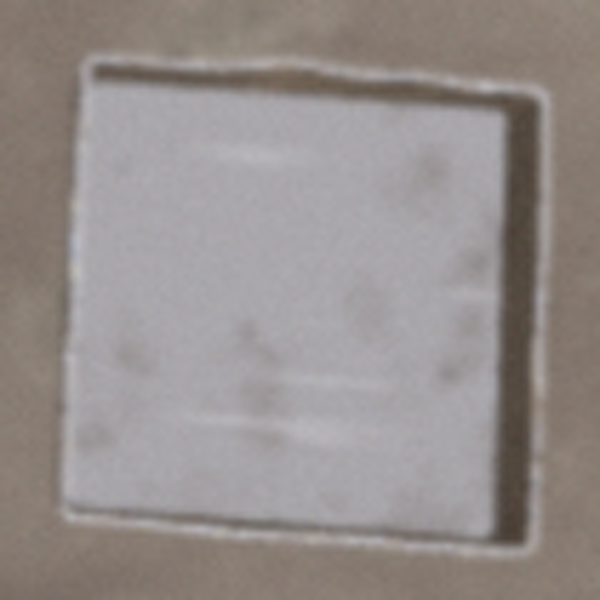

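```bash
python3 - <<'E'
from h import *
from scipy.optimize import least_squares
s={c:robot.snapshot(c) for c in('top','side')}
def tri(pt,ps):
    r=least_squares(lambda P:np.r_[pix(s['top'],P)-pt,pix(s['side'],P)-ps],[.55,.1,.05]); return r.x,r.fun
print('strap',tri((236.5,211),(279,225)), tri((231,215),(274,220)) )
f=lambda x,y:(355+x*105/600,205+y*105/600)
C=[ray(s['top'],f(*c),.04) for c in((85,65),(545,92),(535,548),(65,517),(310,65))]
print(np.round(C,4)); m=np.mean(C[:4],0)
for i in range(4): d=C[(i+1)%4]-C[i]; print(np.linalg.norm(d),np.degrees(np.arctan2(d[1],d[0])))
print('centre',m)
g=lambda x,y:(210+x/5,190+y/5)
B=[[ray(s['top'],g(*c),.015) for c in r] for r in(((165,338),(220,326),(276,320)),((156,276),(212,268),(267,257)),((149,218),(204,211),(258,203)))]
B=np.array(B); print(np.round(B.mean(1),4))
d=B.mean(1)[2]-B.mean(1)[0]; print('yaw x',np.arctan2(d[1],d[0])); d=B.mean(0)[0]-B.mean(0)[2]; print('yaw y',np.arctan2(d[1],d[0])-np.pi/2)
print('grip top',[ray(s['top'],g(*c),.077) for c in((137,138),(238,122))], 'foot',[ray(s['top'],g(*c),.003) for c in((105,160),(287,132),(318,342),(134,370))])
E
```

```text
strap (array([ 5.92706155e-01,  1.12946021e-01, -6.53150728e-05]), array([ 0.39361623, -1.75614447, -1.90425165,  0.30616501])) (array([0.58224804, 0.12519233, 0.01026415]), array([ 0.44391863, -2.02299013, -2.21887669,  0.34351456]))
[[ 0.5661 -0.2016  0.04  ]
 [ 0.5527 -0.3877  0.04  ]
 [ 0.3698 -0.373   0.04  ]
 [ 0.3835 -0.1869  0.04  ]
 [ 0.5649 -0.2932  0.04  ]]
0.18651967184072651 -94.1054593228766
0.18349697313525323 175.41915134131403
0.18656224267531105 85.7705495868406
0.18309361204473526 -4.5950815060787775
centre [ 0.46802262 -0.28730522  0.04      ]
[[0.479  0.071  0.015 ]
 [0.5079 0.075  0.015 ]
 [0.5349 0.0787 0.015 ]]
yaw x 0.13608207108895315
yaw y 0.14414028732197437
grip top [array([0.56203915, 0.10529869, 0.077     ]), array([0.56881314, 0.05939809, 0.077     ])] foot [array([0.5612869 , 0.12694414, 0.003     ]), array([0.57385939, 0.03893067, 0.003     ]), array([0.47238844, 0.02499791, 0.003     ]), array([0.46010023, 0.11299307, 0.003     ])]
```

```bash
python3 - <<'E'
from h import *
s={c:robot.snapshot(c) for c in('top','side')}
for uv in((236,211),(220,203),(205,195),(190,175),(170,148),(150,115)):
    for z in (0,.03,.06,.1,.15,.2,.25,.3,.4):
        P=ray(s['top'],uv,z); print(uv,z,np.round(P,3),np.round(pix(s['side'],P)))
E
python3 -c "
import cv2
b=cv2.imread('pics/side0.png');cv2.imwrite('pics/z2.png',cv2.resize(b[100:240,220:360],(600,600)))"
```

```text
(236, 211) 0 [0.588 0.115 0.   ] [275. 225.]
(236, 211) 0.03 [0.584 0.113 0.03 ] [274. 216.]
(236, 211) 0.06 [0.58 0.11 0.06] [272. 206.]
(236, 211) 0.1 [0.574 0.106 0.1  ] [270. 193.]
(236, 211) 0.15 [0.567 0.102 0.15 ] [267. 175.]
(236, 211) 0.2 [0.559 0.098 0.2  ] [265. 157.]
(236, 211) 0.25 [0.552 0.094 0.25 ] [262. 138.]
(236, 211) 0.3 [0.545 0.089 0.3  ] [258. 119.]
(236, 211) 0.4 [0.53  0.081 0.4  ] [252.  77.]
(220, 203) 0 [0.609 0.154 0.   ] [278. 217.]
(220, 203) 0.03 [0.604 0.15  0.03 ] [277. 208.]
(220, 203) 0.06 [0.599 0.147 0.06 ] [275. 199.]
(220, 203) 0.1 [0.592 0.142 0.1  ] [273. 186.]
(220, 203) 0.15 [0.584 0.136 0.15 ] [270. 169.]
(220, 203) 0.2 [0.576 0.13  0.2  ] [267. 152.]
(220, 203) 0.25 [0.568 0.124 0.25 ] [264. 133.]
(220, 203) 0.3 [0.56  0.119 0.3  ] [261. 114.]
(220, 203) 0.4 [0.544 0.107 0.4  ] [255.  74.]
(205, 195) 0 [0.629 0.191 0.   ] [281. 210.]
(205, 195) 0.03 [0.623 0.186 0.03 ] [279. 201.]
(205, 195) 0.06 [0.618 0.182 0.06 ] [278. 192.]
(205, 195) 0.1 [0.611 0.176 0.1  ] [276. 180.]
(205, 195) 0.15 [0.602 0.168 0.15 ] [273. 164.]
(205, 195) 0.2 [0
[... 746 characters left out ...]
8) 0.1 [0.72  0.256 0.1  ] [304. 164.]
(170, 148) 0.15 [0.706 0.245 0.15 ] [301. 149.]
(170, 148) 0.2 [0.692 0.234 0.2  ] [297. 134.]
(170, 148) 0.25 [0.678 0.223 0.25 ] [294. 117.]
(170, 148) 0.3 [0.665 0.212 0.3  ] [290. 100.]
(170, 148) 0.4 [0.637 0.19  0.4  ] [282.  64.]
(150, 115) 0 [0.832 0.328 0.   ] [330. 181.]
(150, 115) 0.03 [0.822 0.321 0.03 ] [328. 173.]
(150, 115) 0.06 [0.811 0.313 0.06 ] [326. 166.]
(150, 115) 0.1 [0.797 0.302 0.1  ] [323. 155.]
(150, 115) 0.15 [0.78  0.289 0.15 ] [320. 141.]
(150, 115) 0.2 [0.763 0.276 0.2  ] [316. 126.]
(150, 115) 0.25 [0.746 0.263 0.25 ] [312. 111.]
(150, 115) 0.3 [0.728 0.25  0.3  ] [308.  95.]
(150, 115) 0.4 [0.694 0.224 0.4  ] [299.  60.]
```

View pics/z2.png

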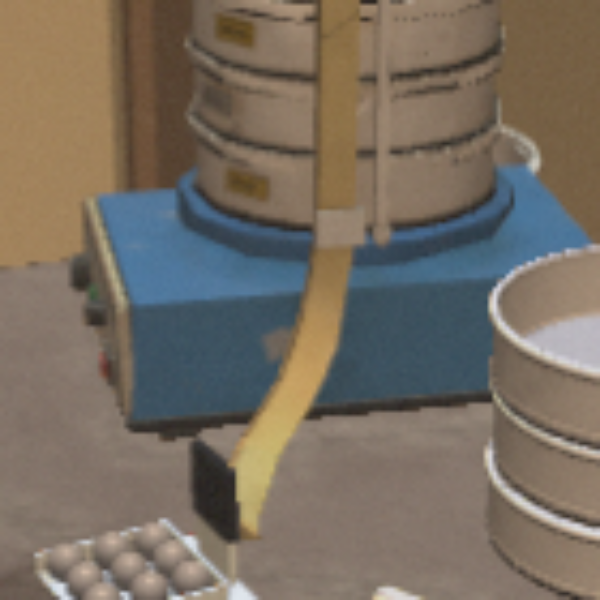

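```bash
cat >> h.py <<'E'
def tool_R(yaw,tilt=0):
    # level tool pointing down with x along yaw, then tip forward by tilt (about own z = world +y-ish, negative)
    return R.from_euler('z',yaw)*R.from_euler('y',-tilt)*R.from_euler('x',-np.pi/2)
def plan(p,Rt,p0=None,R0=None):
    o=robot.get_obs()
    if p0 is None: p0=o['tool_pos']
    if R0 is None: R0=R.from_euler('xyz',o['ee_rot'])
    print('t',round(o['time'],2),'shift mm',np.round(R0.inv().apply(np.array(p)-p0)*1e3,1),'rot deg',np.round(np.degrees((R0.inv()*Rt).as_rotvec()),1))
E
python3 - <<'E'
from h import *
plan([.40,.15,.20],tool_R(.14)); plan([.564,.0825,.15],tool_R(.14))
E
```

```text
t 1.4 shift mm [-249.1    5.5 -303.2] rot deg [-0.  57.8  0. ]
t 1.4 shift mm [-243.4   55.5 -480.5] rot deg [-0.  57.8  0. ]
```

```bash
python3 -m creep '[[-50,1,-60,0,10,0,60],[-100,2,-120,0,20,0,100],[-149,3,-180,0,30,0,100],[-180,4,-220,0,40,0,100],[-210,5,-260,0,50,0,100]]'; python3 -m creep '[[-50,0,20,0,0,0,100],[-50,0,20,0,0,0,100]]'
```

```text
time: 2.02
tool_pos: [0.3669, 0.2209, 0.2012]
ee_rot: [-1.571, -0.001, 0.27]
wrist_force: [-0.2, 0.1, 1.0]
width: 0.0569
time: 2.28
tool_pos: [0.312, 0.2269, 0.2012]
ee_rot: [-1.57, -0.001, 0.273]
wrist_force: [0.1, -0.4, -0.6]
width: 0.0572
```

```bash
python3 - <<'E'
from h import *
plan([.564,.0825,.15],tool_R(.14)); 
E
```

```text
t 2.27 shift mm [ 203.8   51.1 -207. ] rot deg [-0.1  7.6  0. ]
```

```bash
python3 -m creep '[[45,5,-45,0,3,0,100],[90,15,-90,0,7.6,0,100],[130,30,-135,0,7.6,0,100],[170,40,-175,0,7.6,0,100],[204,50,-207,0,7.6,0,100]]'; python3 -m creep '[[0,0,0,0,0,0,100],[0,0,0,0,0,0,100]]'
python3 - <<'E'
from h import *
snap('top','top1.png'); s=snap('side','side1.png')
a=cv2.imread('pics/top1.png'); b=cv2.imread('pics/side1.png')
cv2.imwrite('pics/z3.png',np.hstack([cv2.resize(a[170:290,190:310],(400,400)),cv2.resize(b[130:260,200:330],(400,400))]))
plan([.564,.0825,.039],tool_R(.14)); 
E
```

```text
time: 2.9
tool_pos: [0.5677, 0.0839, 0.1499]
ee_rot: [-1.571, -0.0, 0.144]
wrist_force: [0.0, 0.8, 0.3]
width: 0.0574
time: 3.15
tool_pos: [0.5651, 0.0855, 0.1507]
ee_rot: [-1.57, 0.001, 0.144]
wrist_force: [0.9, -0.2, 0.2]
width: 0.0574
t 3.25 shift mm [ -1.5 112.7  -3.1] rot deg [-0.   0.3  0.1]
```

View pics/z3.png

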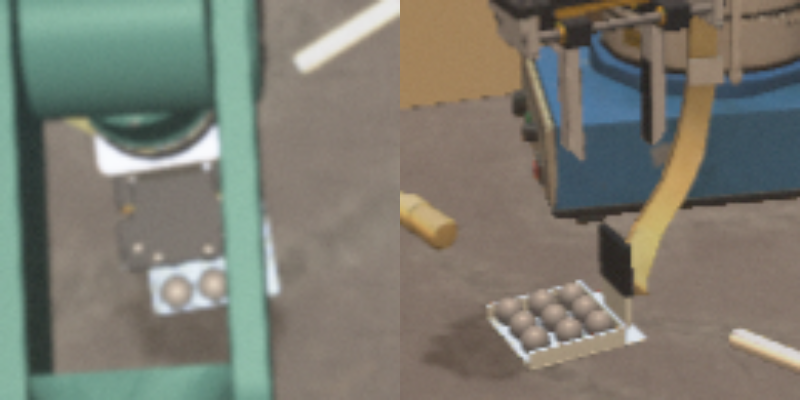

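```bash
python3 -m creep '[[-1,28,-3,0,0,0,100],[-1.5,56,-3,0,0,0,100],[-1.5,84,-3,0,0,0,100],[-1.5,105,-3,0,0,0,100],[-1.5,112,-3,0,0,0,100]]'; python3 -m creep '[[0,0,0,0,0,0,100],[0,0,0,0,0,0,100]]'
python3 - <<'E'
from h import *
snap('side','side2.png')
b=cv2.imread('pics/side2.png')
cv2.imwrite('pics/z4.png',cv2.resize(b[150:260,210:330],(720,660))[:600])
plan([.564,.0825,.039],tool_R(.14)); 
E
```

```text
time: 3.88
tool_pos: [0.5629, 0.0823, 0.0384]
ee_rot: [-1.571, 0.001, 0.144]
wrist_force: [0.7, 0.0, 0.8]
width: 0.0574
time: 4.12
tool_pos: [0.5652, 0.0817, 0.0405]
ee_rot: [-1.571, -0.003, 0.143]
wrist_force: [-0.7, -0.6, 0.2]
width: 0.0568
t 4.17 shift mm [-1.1  1.5  1.1] rot deg [0.  0.2 0.2]
```

View pics/z4.png

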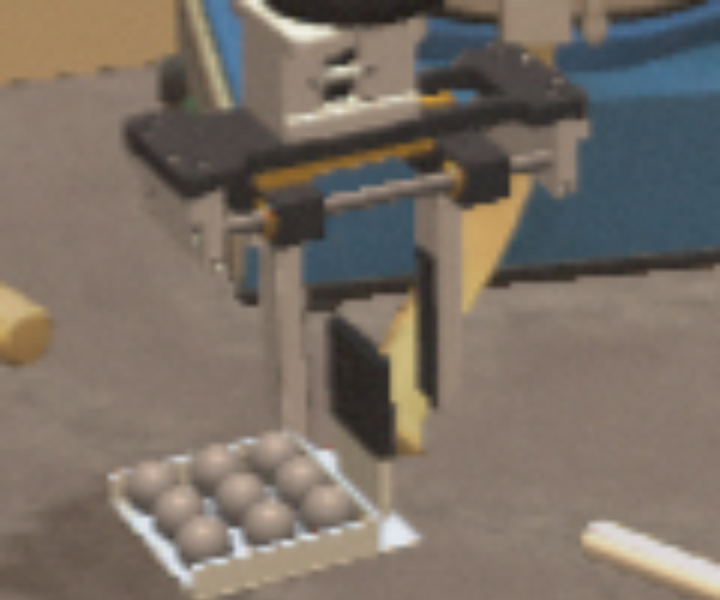

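The plate (zoom 330–395, 320–450) sits midway between the two fingers (290 and 435), so the gripper can close.

```bash
python3 -m creep '[[0,0,0,0,0,0,180],[0,0,0,0,0,0,215],[0,0,0,0,0,0,225],[0,0,0,0,0,0,235],[0,0,0,0,0,0,255]]'; python3 -m creep '[[0,0,0,0,0,0,255],[0,0,0,0,0,0,255],[0,0,0,0,0,0,255]]'
python3 - <<'E'
from h import *
snap('side','side3.png')
b=cv2.imread('pics/side3.png')
cv2.imwrite('pics/z5.png',cv2.resize(b[150:260,210:330],(720,660))[:600])
print(robot.get_obs()['ee_rot'])
E
```

```text
time: 4.8
tool_pos: [0.5643, 0.0813, 0.0388]
ee_rot: [-1.571, 0.0, 0.143]
wrist_force: [0.0, -0.9, 0.1]
width: 0.0108
time: 5.18
tool_pos: [0.5641, 0.0813, 0.0388]
ee_rot: [-1.571, 0.0, 0.143]
wrist_force: [-1.5, -0.7, 0.5]
width: 0.0077
[-1.57075271e+00  3.80115119e-04  1.42658061e-01]
```

View pics/z5.png

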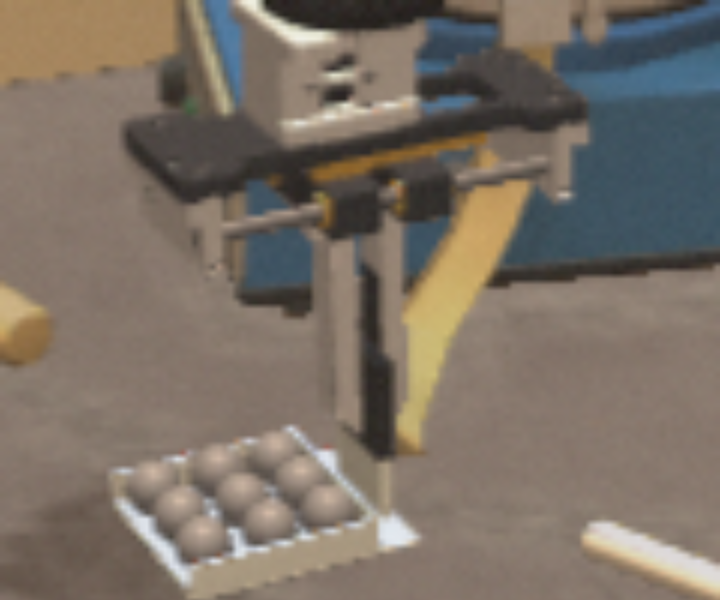

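```bash
python3 -m creep '[[0,-5,0,0,0,0,255],[0,-15,0,0,0,0,255],[0,-30,0,0,0,0,255],[0,-45,0,0,0,0,255],[0,-60,0,0,0,0,255]]';  python3 -m creep '[[0,-15,0,0,0,0,255],[0,-30,0,0,0,0,255],[0,-45,0,0,0,0,255],[0,-60,0,0,0,0,255],[0,-70,0,0,0,0,255]]'
python3 - <<'E'
from h import *
s=snap('side','side4.png')
b=cv2.imread('pics/side4.png')
cv2.imwrite('pics/z6.png',np.hstack([cv2.resize(b[110:240,200:330],(400,400)),cv2.resize(b[265:385,215:355],(400,400))]))
for z in(.04,):
  for xy in((.5661,-.2016),(.5649,-.2932),(.5595,-.2932),(.5527,-.3877)): print(xy,(pix(s,[*xy,z])-[215,265])*[400/140,400/120])
E
```

```text
time: 5.85
tool_pos: [0.5647, 0.0814, 0.1006]
ee_rot: [-1.571, -0.001, 0.143]
wrist_force: [-0.2, 0.6, -3.2]
width: 0.0076
time: 6.48
tool_pos: [0.5646, 0.0813, 0.1702]
ee_rot: [-1.571, -0.001, 0.143]
wrist_force: [-0.2, 0.1, -3.4]
width: 0.008
(0.5661, -0.2016) [275.3599503   49.27132591]
(0.5649, -0.2932) [322.77058478 135.20834956]
(0.5595, -0.2932) [315.3243301 137.145969 ]
(0.5527, -0.3877) [363.10781744 242.07144937]
```

View pics/z6.png

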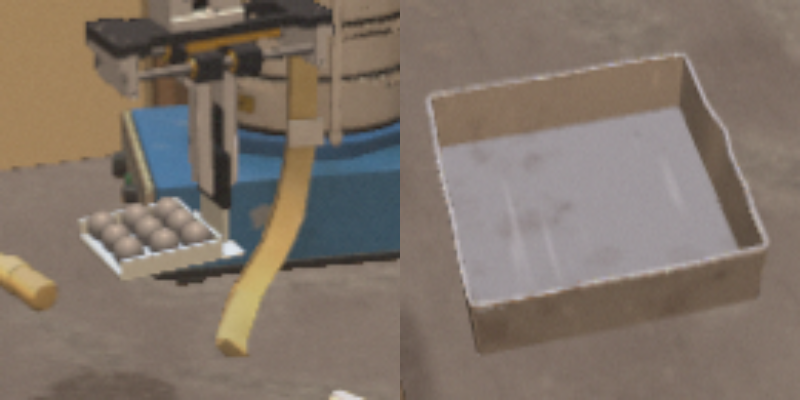

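```bash
cat >> h.py <<'E'
PC=np.array([.468,-.287]); PY=-.076
def pose(tilt_deg,u,v,dz,xc=-33,zc=40):
    """TCP pose so tray underside point xc sits dz mm above rim point (pan u,v mm)"""
    t=np.radians(tilt_deg); c,s=np.cos(PY),np.sin(PY)
    C=np.array([PC[0]+(c*u-s*v)/1e3,PC[1]+(s*u+c*v)/1e3,(zc+dz)/1e3])
    Rt=R.from_euler('z',PY)*R.from_euler('y',-t)
    return C+Rt.apply([(52-xc)/1e3,0,.0388]), tool_R(PY,t)
E
python3 - <<'E'
from h import *
for a in((0,90,-8,60),(15,90,-8,40),(15,90,-8,0),(40,90,-8,0)):
    print(a,np.round(pose(*a)[0],4)); plan(*pose(*a))
E
```

```text
(0, 90, -8, 60) [ 0.6419 -0.3083  0.1388]
t 6.53 shift mm [  20.4   32.9 -396.6] rot deg [-0.  12.5  0.2]
(15, 90, -8, 40) [ 0.629  -0.3073  0.1395]
t 6.53 shift mm [   7.7   32.2 -393.8] rot deg [ -1.6  12.5 -14.8]
(15, 90, -8, 0) [ 0.629  -0.3073  0.0995]
t 6.53 shift mm [   7.6   72.2 -393.8] rot deg [ -1.6  12.5 -14.8]
(40, 90, -8, 0) [ 0.5972 -0.3049  0.1244]
t 6.53 shift mm [ -23.4   47.2 -386.8] rot deg [ -4.4  12.  -39.6]
```

```bash
python3 -m creep '[[0,0,-5,0,0,0,255],[1,0,-15,0,0.5,0,255],[2,0,-32,0,1,0,255],[3,0,-54,0,1.7,0,255],[4,0,-78,0,2.5,0,255]]';python3 -m creep '[[1,0,-25,0,0.8,0,255],[2,0,-50,0,1.6,0,255],[3,0,-75,0,2.4,0,255],[4,0,-100,0,3.2,0,255],[5,0,-125,0,4,0,255]]'; python3 - <<'E'
from h import *
plan(*pose(0,90,-8,92))
E
```

```text
time: 7.15
tool_pos: [0.5793, 0.0029, 0.1683]
ee_rot: [-1.571, 0.001, 0.098]
wrist_force: [-0.1, -0.4, -3.1]
width: 0.008
time: 7.78
tool_pos: [0.5964, -0.1214, 0.1682]
ee_rot: [-1.571, 0.001, 0.027]
wrist_force: [0.6, 1.1, -3.8]
width: 0.0076
t 7.78 shift mm [  40.3   -2.6 -188.1] rot deg [ 0.   5.9 -0.1]
```

```bash
python3 -m creep '[[5,0,-25,0,0.7,0,255],[11,0,-50,0,1.4,0,255],[16,0,-75,0,2.1,0,255],[21,0,-100,0,3,0,255],[26,0,-122,0,3.8,0,255]]';python3 -m creep '[[4,0,-20,0,0.8,0,255],[8,0,-38,0,1.4,0,255],[11,0,-53,0,1.9,0,255],[13,0,-62,0,2.1,0,255],[14,0,-66,0,2.1,0,255]]'; python3 - <<'E'
from h import *
plan(*pose(0,90,-8,92))
for c in('top','side'):snap(c,c+'5.png')
a=cv2.imread('pics/top5.png'); b=cv2.imread('pics/side5.png')
cv2.imwrite('pics/z7.png',np.hstack([cv2.resize(a[150:310,320:480],(400,400)),cv2.resize(b[210:390,210:390],(400,400))]))
E
```

```text
time: 8.4
tool_pos: [0.6266, -0.2423, 0.1686]
ee_rot: [-1.571, 0.0, -0.038]
wrist_force: [-0.0, -0.4, -3.3]
width: 0.0079
time: 9.02
tool_pos: [0.6378, -0.3072, 0.1688]
ee_rot: [-1.57, 0.0, -0.074]
wrist_force: [0.7, 0.6, -3.1]
width: 0.0076
t 9.03 shift mm [ 4.1 -2.  -0.7] rot deg [-0.   0.1 -0. ]
```

View pics/z7.png

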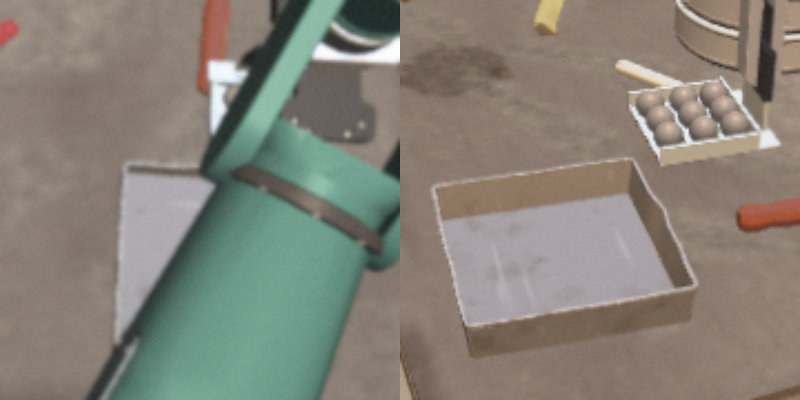

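```bash
python3 - <<'E'
from h import *
plan(*pose(15,90,-8,60));plan(*pose(15,90,-8,20))
E
```

```text
t 9.12 shift mm [-8.8  9.3 -1. ] rot deg [ -0.    0.1 -15. ]
t 9.12 shift mm [-8.8 49.3 -1.1] rot deg [ -0.    0.1 -15. ]
```

```bash
python3 -m creep '[[-1,1,0,0,0,-1.5,255],[-3,3,0,0,0,-4,255],[-5,5,-1,0,0,-7.5,255],[-7,7,-1,0,0,-11,255],[-9,9,-1,0,0,-15,255]]'; python3 - <<'E'
from h import *
plan(*pose(15,90,-8,15))
E
```

```text
time: 9.75
tool_pos: [0.6282, -0.3064, 0.1601]
ee_rot: [-1.571, -0.264, -0.073]
wrist_force: [-0.1, -0.7, -3.9]
width: 0.0079
t 9.75 shift mm [-11.1  44.3  -0.9] rot deg [-0.   0.2  0.1]
```

```bash
python3 -m creep '[[-1,5,0,0,0,0,255],[-4,15,-1,0,0,0,255],[-7,26,-1,0,0,0,255],[-10,38,-1,0,0,0,255],[-11,44,-1,0,0,0,255]]'; python3 -m creep '[[0,0,0,0,0,0,255]]'; python3 - <<'E'
from h import *
plan(*pose(15,90,-8,0))
for c in('side',):
  s=snap(c,c+'6.png')
  b=cv2.imread('pics/side6.png'); cv2.imwrite('pics/z8.png',cv2.resize(b[260:340,270:370],(750,600),interpolation=cv2.INTER_CUBIC))
for n in('tray_lip','tray_grip','pan','tray','front_ball_0_center'):
  for d in robot.landmark_of(n,'side')[:3]: print(n,np.round(d['point'],4),round(d['p'],2))
p,Rt=pose(15,90,-8,15); o=robot.get_obs()
Ro=R.from_euler('xyz',o['ee_rot'])*R.from_euler('x',np.pi/2)
print('pred lip',o['tool_pos']+Ro.apply([-.096,0,.0052-.0388]))
E
```

```text
time: 10.38
tool_pos: [0.629, -0.3077, 0.1122]
ee_rot: [-1.569, -0.259, -0.074]
wrist_force: [-0.2, -0.5, -4.1]
width: 0.008
time: 10.5
tool_pos: [0.6292, -0.3079, 0.1131]
ee_rot: [-1.57, -0.26, -0.074]
wrist_force: [0.5, -0.5, -2.9]
width: 0.0075
t 10.5 shift mm [-3.7 13.2  0.6] rot deg [-0.1  0.1 -0.1]
tray_lip [ 0.6278 -0.3105  0.1291] 0.66
tray_lip [ 0.5473 -0.2946  0.0564] 0.58
tray_grip [ 0.6283 -0.3106  0.1301] 0.74
tray [ 0.5864 -0.3008  0.065 ] 0.91
tray [ 0.5445 -0.2973  0.0568] 0.73
front_ball_0_center [ 0.5459 -0.3275  0.0656] 0.61
front_ball_0_center [ 0.6705 -0.0469  0.0015] 0.59
front_ball_0_center [ 0.5796 -0.3065  0.0779] 0.57
pred lip [ 0.54601785 -0.3023123   0.05796859]
```

View pics/z8.png

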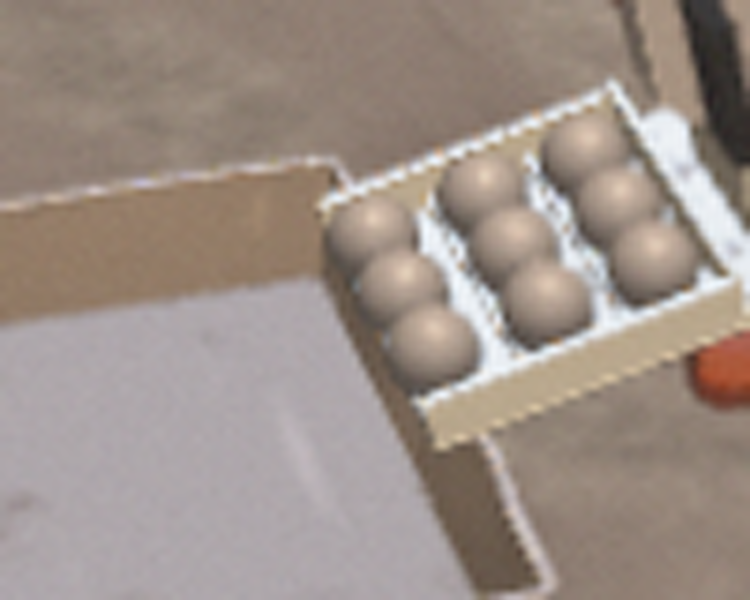

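```bash
python3 -m creep '[[-0.8,3,0,0,0,0,255],[-1.6,6,0,0,0,0,255],[-2.3,9,0,0,0,0,255],[-2.6,10,0,0,0,0,255]]'; python3 -m creep '[[-0.3,1,0,0,0,0,255],[-0.3,1,0,0,0,0,255]]'; python3 -m creep '[[-0.3,1,0,0,0,0,255],[-0.3,1,0,0,0,0,255]]'
```

```text
time: 11.3
tool_pos: [0.6293, -0.3081, 0.1035]
ee_rot: [-1.57, -0.261, -0.074]
wrist_force: [0.0, -0.3, -3.9]
width: 0.0079
time: 11.55
tool_pos: [0.6295, -0.3082, 0.1031]
ee_rot: [-1.571, -0.262, -0.074]
wrist_force: [0.7, -0.0, -4.6]
width: 0.0078
time: 11.8
tool_pos: [0.6294, -0.3082, 0.102]
ee_rot: [-1.571, -0.262, -0.074]
wrist_force: [-0.4, -0.3, -3.6]
width: 0.0078
```

```bash
for i in 1 2; do python3 -m creep '[[-0.3,1,0,0,0,0,255],[-0.3,1,0,0,0,0,255]]'; done
```

```text
time: 12.05
tool_pos: [0.6293, -0.3082, 0.1009]
ee_rot: [-1.571, -0.262, -0.074]
wrist_force: [-0.3, 0.4, -3.4]
width: 0.008
time: 12.3
tool_pos: [0.6293, -0.3082, 0.0999]
ee_rot: [-1.571, -0.262, -0.074]
wrist_force: [0.4, 0.4, -4.2]
width: 0.0078
```

```bash
python3 - <<'E'
from h import *
for i in range(4):
  s=snap('side','side7.png'); print(robot.get_obs()['wrist_force'],robot.get_obs()['wrist_torque'])
b=cv2.imread('pics/side7.png'); cv2.imwrite('pics/z9.png',cv2.resize(b[260:340,270:370],(750,600),interpolation=cv2.INTER_CUBIC))
E
```

```text
[ 0.16245669 -0.81547854 -2.40717292] [-0.01316353  0.24700133 -0.02927276]
[-0.48140819 -0.0339671  -3.32355627] [-0.09538525  0.25757791 -0.02698466]
[ 0.21544461 -1.38177801 -4.06452713] [-0.0880334   0.21557617  0.01877883]
[-0.98205966 -0.46254    -2.98216147] [-0.03921644  0.19721135 -0.02208941]
```

View pics/z9.png

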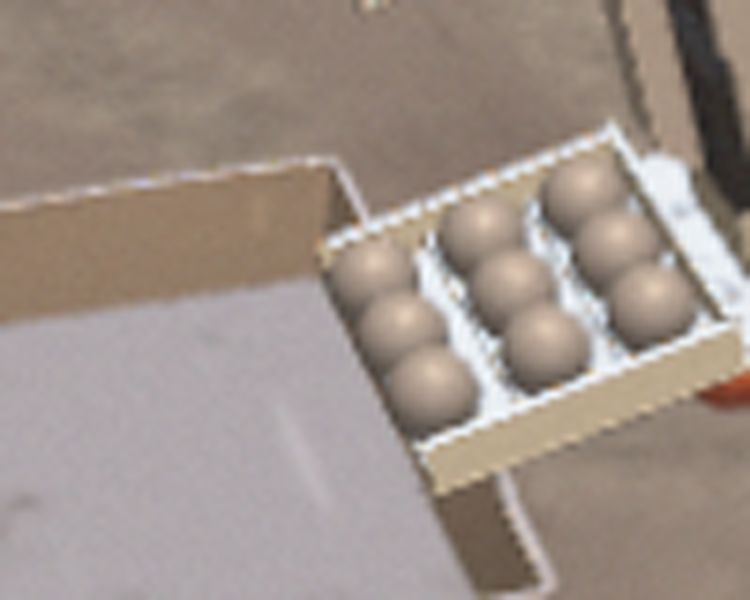

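```bash
python3 -m creep '[[-0.3,1,0,0,0,0,255],[-0.3,1,0,0,0,0,255]]' | grep -E 'pos|force'; python3 -c "
from h import *
for i in range(3): robot.snapshot('side');o=robot.get_obs();print(o['wrist_force'][2].round(1),o['wrist_torque'].round(2))"
python3 -m creep '[[-0.3,1,0,0,0,0,255],[-0.3,1,0,0,0,0,255]]'| grep -E 'pos|force'; python3 -c "
from h import *
for i in range(3): robot.snapshot('side');o=robot.get_obs();print(o['wrist_force'][2].round(1),o['wrist_torque'].round(2))"
```

```text
tool_pos: [0.6293, -0.3082, 0.0989]
wrist_force: [-0.7, 0.3, -3.0]
-3.6 [-0.08  0.28  0.01]
-2.1 [-0.03  0.22  0.  ]
-3.9 [-0.09  0.28  0.03]
tool_pos: [0.6295, -0.3083, 0.0987]
wrist_force: [-1.2, -0.2, 0.5]
0.1 [ 0.11  0.64 -0.04]
1.1 [ 0.09  0.58 -0.04]
0.2 [ 0.08  0.58 -0.03]
```

```bash
python3 -m creep '[[0,0,0,0,0,0,255],[-2.1,-4.4,0,0,0,-3,255],[-4.5,-8.7,0,0,0,-6,255],[-7.1,-12.8,0,0,0,-9,255]]'; python3 -c "
from h import *
for i in range(2): robot.snapshot('side');o=robot.get_obs();print(o['wrist_force'].round(1),o['wrist_torque'].round(2))"
```

```text
time: 13.8
tool_pos: [0.6197, -0.3077, 0.1093]
ee_rot: [-1.572, -0.422, -0.074]
wrist_force: [1.0, 1.1, -0.1]
width: 0.0078
[-2.9  1.2 -1.8] [-0.07  0.58  0.01]
[-1.1 -0.4 -1.4] [-0.1   0.67 -0.01]
```

```bash
python3 -m creep '[[-1.4,-2.9,0,0,0,-2,255],[-2.9,-5.8,0,0,0,-4,255],[-4.5,-8.7,0,0,0,-6,255],[-6.2,-11.5,0,0,0,-8,255]]'; python3 -c "
from h import *
for i in range(2): s=snap('side','side8.png');o=robot.get_obs();print(o['wrist_force'].round(1),o['wrist_torque'].round(2))
b=cv2.imread('pics/side8.png'); cv2.imwrite('pics/z10.png',cv2.resize(b[245:345,240:370],(780,600),interpolation=cv2.INTER_CUBIC))"
```

```text
time: 14.4
tool_pos: [0.6085, -0.3068, 0.116]
ee_rot: [-1.571, -0.56, -0.074]
wrist_force: [-2.4, -0.5, -2.2]
width: 0.0078
[-1.4 -0.5 -2.6] [-0.18  0.74 -0.01]
[-1.2 -0.3 -3.1] [-0.06  0.84 -0.08]
```

View pics/z10.png

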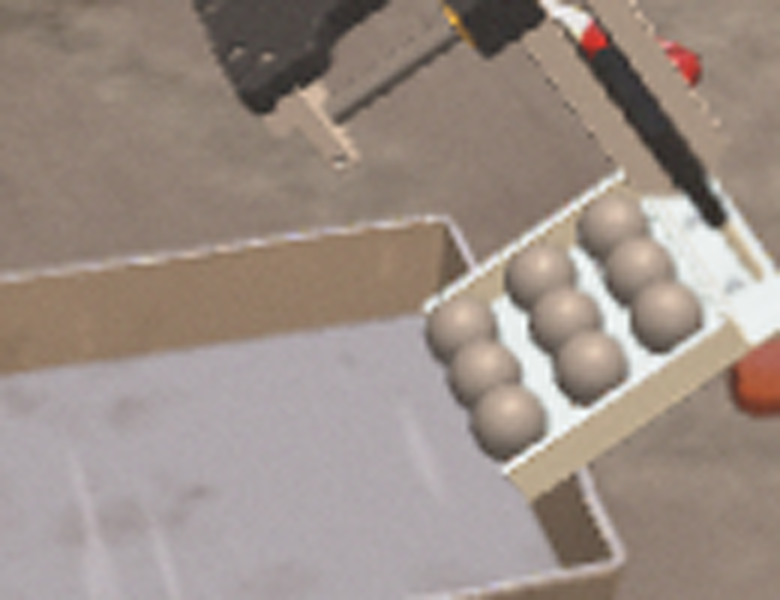

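```bash
python3 -m creep '[[-0.7,-1.5,0,0,0,-1,255],[-1.4,-2.9,0,0,0,-2,255],[-2.1,-4.4,0,0,0,-3,255],[-2.9,-5.8,0,0,0,-4,255],[-3.7,-7.3,0,0,0,-5,255]]'; python3 -c "
from h import *
for i in range(2): s=snap('side','side9.png');o=robot.get_obs();print(o['wrist_force'].round(1),o['wrist_torque'].round(2))
b=cv2.imread('pics/side9.png'); cv2.imwrite('pics/z11.png',cv2.resize(b[245:345,240:370],(780,600),interpolation=cv2.INTER_CUBIC))"
```

```text
time: 15.12
tool_pos: [0.6019, -0.3061, 0.1207]
ee_rot: [-1.57, -0.647, -0.074]
wrist_force: [0.2, 0.8, -3.5]
width: 0.0078
[ 0.1  0.4 -3.7] [-0.03  0.73  0.02]
[-0.8  0.4 -2.7] [0.   0.68 0.02]
```

View pics/z11.png

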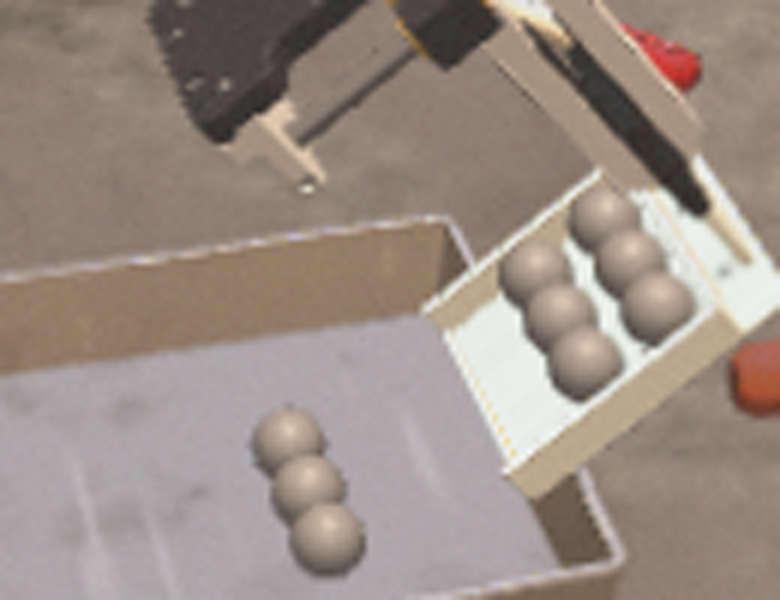

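```bash
python3 -m creep '[[1.8,-2.4,0,0,0,0,255],[6,-8,0,0,0,2,255],[12,-16,0,0,0,6,255],[18,-24,0,0,0,11,255],[24,-32,0,0,0,16,255]]';  python3 - <<'E'
from h import *
o=robot.get_obs(); p=o['tool_pos'].copy(); p[2]=.19; p[0]+=.01; plan(p,tool_R(PY))
E
```

```text
time: 15.85
tool_pos: [0.6023, -0.3063, 0.162]
ee_rot: [-1.571, -0.366, -0.074]
wrist_force: [0.3, 0.0, -2.9]
width: 0.0075
t 15.85 shift mm [ 19.3 -22.6   0.7] rot deg [ 0.   0.1 20.9]
```

```bash
python3 -m creep '[[4,-5,0,0,0,5,255],[9,-11,0,0,0,10,255],[14,-17,0,0,0,15,255],[18,-21,0,0,0,19,255],[19,-23,0,0,0,21,255]]';  python3 - <<'E'
from h import *
s=snap('side','side10.png'); cv2.imwrite('pics/z12.png',cv2.resize(s['color'][200:360,220:400],(675,600)))
plan([.564,.081,.185],tool_R(.143)); plan([.59,.00,.185],tool_R(.1))
E
```

```text
time: 16.48
tool_pos: [0.6133, -0.3068, 0.1896]
ee_rot: [-1.571, -0.002, -0.073]
wrist_force: [-0.2, 0.3, -3.2]
width: 0.0078
t 16.52 shift mm [-77.7   4.2 383.1] rot deg [  0.  -12.3   0.1]
t 16.52 shift mm [-45.9   4.3 304.2] rot deg [ 0.  -9.9  0.1]
```

View pics/z12.png

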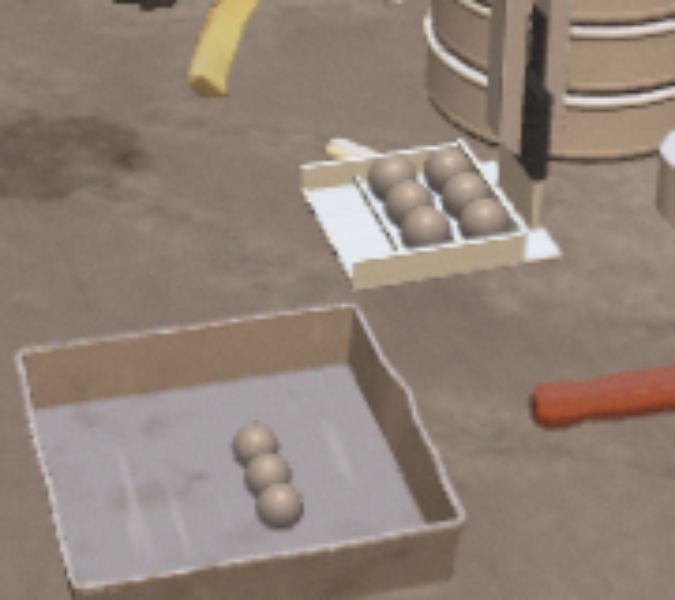

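```bash
python3 -m creep '[[-1,0,6,0,0,0,255],[-4,0,18,0,-0.5,0,255],[-8,0,36,0,-1,0,255],[-13,0,58,0,-1.6,0,255],[-18,0,83,0,-2.4,0,255]]';python3 -m creep '[[-6,0,26,0,-0.8,0,255],[-12,0,52,0,-1.6,0,255],[-18,0,78,0,-2.4,0,255],[-24,0,104,0,-3.2,0,255],[-30,0,130,0,-4,0,255]]'; python3 - <<'E'
from h import *
plan([.556,.05,.185],tool_R(.1))
E
```

```text
time: 17.15
tool_pos: [0.599, -0.2208, 0.1893]
ee_rot: [-1.571, -0.001, -0.031]
wrist_force: [0.4, 0.6, -3.9]
width: 0.0078
time: 17.77
tool_pos: [0.573, -0.0898, 0.1892]
ee_rot: [-1.571, -0.001, 0.039]
wrist_force: [-0.6, 0.7, -3.0]
width: 0.0079
t 17.77 shift mm [-11.4   4.2 140.4] rot deg [-0.  -3.5  0. ]
```

```bash
python3 -m creep '[[-2,0,26,0,-0.8,0,255],[-4,0,50,0,-1.5,0,255],[-6,0,74,0,-2.2,0,255],[-8,0,96,0,-2.8,0,255],[-10,0,114,0,-3.3,0,255]]';python3 -m creep '[[-1,0,13,0,0,0,255],[-1,0,22,0,0,0,255],[-1,0,26,0,0,0,255],[-1,0,26,0,0,0,255]]'; python3 -m creep '[[0,8,0,0,0,0,255],[0,24,0,0,0,0,255],[0,44,0,0,0,0,255],[0,64,0,0,0,0,255],[0,84,0,0,0,0,255]]';python3 -m creep '[[0,18,0,0,0,0,255],[0,32,0,0,0,0,255],[0,42,0,0,0,0,255],[0,50,0,0,0,0,255],[0,54,0,0,0,0,255]]'; python3 - <<'E'
from h import *
s=snap('side','side11.png'); cv2.imwrite('pics/z13.png',cv2.resize(s['color'][160:280,200:335],(675,600)))
plan([.556,.05,.04],tool_R(.1))
E
```

```text
time: 18.4
tool_pos: [0.5586, 0.0235, 0.1892]
ee_rot: [-1.571, -0.001, 0.097]
wrist_force: [0.3, 0.6, -3.5]
width: 0.0077
time: 18.9
tool_pos: [0.5558, 0.0472, 0.1889]
ee_rot: [-1.571, 0.0, 0.095]
wrist_force: [0.4, 0.6, -3.0]
width: 0.008
time: 19.52
tool_pos: [0.555, 0.0471, 0.1027]
ee_rot: [-1.571, 0.002, 0.095]
wrist_force: [0.6, -0.3, -3.7]
width: 0.008
time: 20.15
tool_pos: [0.5559, 0.0474, 0.0508]
ee_rot: [-1.571, -0.0, 0.096]
wrist_force: [-0.5, -0.3, -3.3]
width: 0.0078
t 20.2 shift mm [ 0.6 10.4  2.5] rot deg [-0.  -0.3 -0. ]
```

View pics/z13.png

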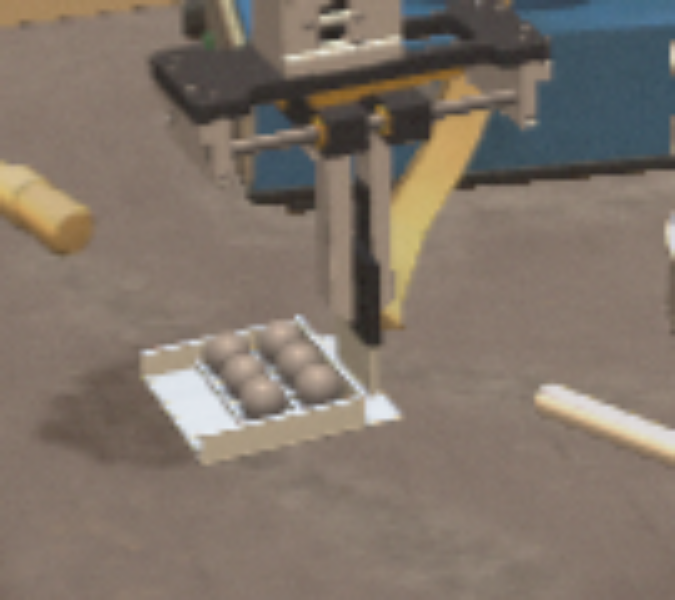

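Level, with the six balls still in place, about 12 mm above the bench. Lowering to contact.

```bash
python3 -m creep '[[0,4,0,0,0,0,255],[0,7,0,0,0,0,255],[0,9,0,0,0,0,255],[0,10,0,0,0,0,255],[0,10,0,0,0,0,255]]';python3 -m creep '[[0,1,0,0,0,0,255],[0,1,0,0,0,0,255]]';python3 -m creep '[[0,1,0,0,0,0,255],[0,1,0,0,0,0,255]]'
```

```text
time: 20.82
tool_pos: [0.5558, 0.0474, 0.0409]
ee_rot: [-1.571, -0.0, 0.096]
wrist_force: [-1.1, -0.2, -2.4]
width: 0.0075
time: 21.08
tool_pos: [0.5557, 0.0474, 0.0399]
ee_rot: [-1.571, 0.0, 0.096]
wrist_force: [-0.1, -0.2, -3.3]
width: 0.0081
time: 21.32
tool_pos: [0.5557, 0.0474, 0.0389]
ee_rot: [-1.571, 0.0, 0.096]
wrist_force: [-1.0, 0.8, -2.7]
width: 0.0079
```

```bash
python3 -m creep '[[0,1,0,0,0,0,255],[0,1,0,0,0,0,255]]';python3 -c "
from h import *
for i in range(2): robot.snapshot('side');o=robot.get_obs();print(o['wrist_force'].round(1),o['wrist_torque'].round(2),o['tool_pos'])"
```

```text
time: 21.58
tool_pos: [0.5558, 0.0474, 0.0388]
ee_rot: [-1.571, -0.0, 0.096]
wrist_force: [-2.5, 0.3, 2.5]
width: 0.0078
[-1.6  0.7  2.4] [-0.02  0.55 -0.02] [0.55585611 0.04742403 0.03884039]
[-2.7 -0.4  4.4] [-0.05  0.64  0.01] [0.555852   0.04739195 0.03881731]
```

```bash
python3 -m creep '[[0,0,0,0,0,0,225],[0,0,0,0,0,0,215],[0,0,0,0,0,0,200],[0,0,0,0,0,0,170],[0,0,0,0,0,0,150]]'; python3 -m creep '[[0,0,0,0,0,0,150],[0,-5,0,0,0,0,150],[0,-25,0,0,0,0,150],[0,-55,0,0,0,0,150],[0,-90,0,0,0,0,150]]';  python3 -m creep '[[0,-30,0,0,0,0,150],[-40,-60,0,0,0,0,150],[-80,-80,0,0,0,0,150],[-120,-80,0,0,0,0,150],[-160,-80,40,0,0,0,150]]';python3 -m creep '[[-60,0,50,0,0,0,150],[-80,0,100,0,0,0,150],[-80,0,160,0,0,0,150],[-80,0,200,0,0,0,150],[-80,0,200,0,0,0,150]]'; python3 - <<'E'
from h import *
st=snap('top','top12.png');ss=snap('side','side12.png')
cv2.imwrite('pics/z14.png',np.hstack([cv2.resize(st['color'][190:310,220:470],(500,240)),cv2.resize(ss['color'][180:380,200:400],(300,300))[:240]]))
for n in('tray','pan','brush','marker','screwdriver'):
  for c in('top','side'): print(n,c,[(np.round(d['point'],3),round(d['p'],2)) for d in robot.landmark_of(n,c)[:2]])
print(robot.get_obs()['time'],robot.get_obs()['qvel'].round(3))
E
```

```text
time: 22.3
tool_pos: [0.5558, 0.0474, 0.0379]
ee_rot: [-1.571, -0.0, 0.096]
wrist_force: [0.5, -0.2, 0.8]
width: 0.0363
time: 22.92
tool_pos: [0.5554, 0.0474, 0.1286]
ee_rot: [-1.571, 0.001, 0.096]
wrist_force: [-0.4, 0.1, -0.8]
width: 0.0391
time: 23.55
tool_pos: [0.392, 0.071, 0.2088]
ee_rot: [-1.571, -0.002, 0.091]
wrist_force: [1.0, 1.1, 0.8]
width: 0.0389
time: 24.18
tool_pos: [0.293, 0.2654, 0.2082]
ee_rot: [-1.57, 0.0, 0.101]
wrist_force: [-0.5, -0.2, -0.3]
width: 0.0383
tray top [(array([ 0.5  ,  0.04 , -0.002]), 0.61), (array([ 0.486, -0.27 ,  0.019]), 0.38)]
tray side [(array([0.5  , 0.04 , 0.003]), 0.86), (array([0.498, 0.04 , 0.018]), 0.39)]
pan top [(array([ 0.471, -0.287,  0.002]), 0.92)]
pan side [(array([ 0.471, -0.289,  0.001]), 0.57)]
brush top [(array([ 0.426,  0.329, -0.001]), 0.56), (array([0.5  , 0.02 , 0.015]), 0.5)]
brush side [(array([ 0.429,  0.332, -0.002]), 0.68)]
marker top [(array([ 0.675, -0.044, -0.   ]), 0.73), (array([0.426, 0.33 , 0.004]), 0.5)]
marker side [(array([ 0.673, -0.05 ,  0.001]), 0.76)]
screwdriver top [(array([ 0.743, -0.303,  0.005]), 0.77)]
screwdriver side [(array([ 0.74 , -0.306, -0.002]), 0.61)]
24.775 [ 0.005  0.002 -0.001 -0.     0.002  0.   ]
```

View pics/top12.png

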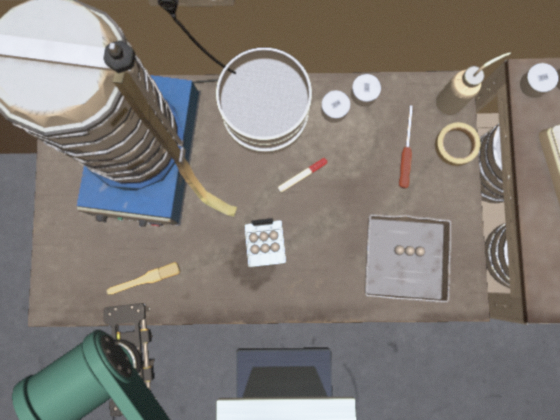

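View pics/side12.png

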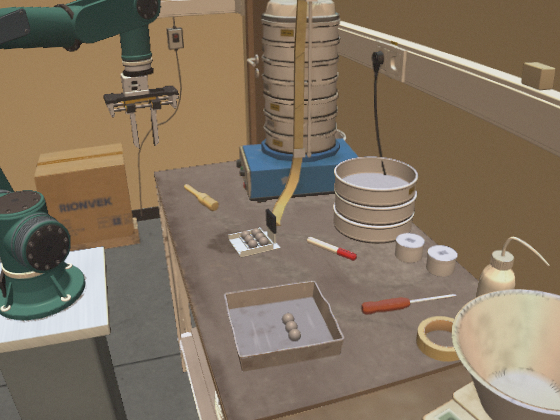

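The top view shows three balls in the pan at about (399–421, 251). Six sit in the two rear rows of the tray at about (264, 242), which stands on the bench. The arm is clear of everything.

```bash
python3 -c "
from h import *
print(robot.close_job())"
```

```text
the job is handed in; nothing more can be done
None
```

The front row of three balls is in the pan, the tray stands on the bench released, and the job is handed in (no verdict is reported).

- **Pour:** I lowered the tray, tipped forward 15°, until the wrist force rose by about 3.5 N on the pan's far rim. I then tipped it slowly about that contact to 37°. All nine balls were still in place at 32°, and only the front row had rolled out by 37°.
- **Return:** I levelled the tray above the pan and set it down flat near where it started, about 40 mm away, then opened the gripper and moved the arm away.
- **Last pictures, both cameras:** Three balls are in the pan and six are in the two rear rows of the tray. By the networks' estimates, the pan and the three bystanders are within about 4 mm of where they started, which is within measurement error. The arm touches nothing, and the clock stood at about 25 s of the 64 s allowed.

No check failed or disagreed. The pan's far wall has a small outward bulge, about 5 mm, near its middle; it did not affect the pour.

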